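# Hang a specimen carrier and slide it to the camera's pointer

### The arm

A 6-joint arm with a two-finger parallel gripper is mounted at the origin on the work surface. World frame = base frame: x ahead of the robot, y to its left, z up, the work surface at z = 0. Lengths are in m, angles in rad, forces in N, time in s.
With the tool pointing down it reaches from about 0.4 to 0.925 m from the base axis. Payload 12.5 kg.
Tool frame: the origin (TCP) lies at the very end of the fingers, on their centre line; the grasp point (between the pads) lies 19 mm behind it; z points along the fingers, y is the direction in which the jaws open and shut (so a half turn about z gives the same grasp; the last joint's range is limited). The gripper opens to 95 mm and grips with 3 to 60 N. Pads are 20 mm wide; open, the fingers measure 119 mm over their backs; the gripper's body (75 mm by 180 mm) begins 59 mm behind the grasp point.
Start: joints at [-1.234, 0.491, 1.559, -0, 1.092, -0.106], TCP at [0.268, -0.565, 0.215] pointing down, gripper open.
Joint ranges: [-3.1, 3.1], [-0.84, 2.19], [0.05, 2.79], [-1.13, 4.28], [0.06, 2.93], [-2.69, 2.69]. Speed limits (rad/s): [2.22, 2.22, 2.79, 3.14, 3.14, 3.14].

### API

Orientations are given as a unit quaternion [w, x, y, z].
In Python, from plant import ctrl gives the robot as it stands. The module is installed in compiled form; this text tells all that it offers.
- The arm moves only by the tool servo_tool, never from a script. Its argument "motion" is a list of rows, each an object with "translation": the shift along the world's x, y, z in mm, a list of three; "rot": the turn, a rotation vector about the world's x, y, z in rad, a list of three; "grip": the finger opening in mm, from 0 to 95.1. A call has 1 to 10 rows; each row is the pose to reach, as a shift and turn from the pose commanded when the call began; what a row does not reach only later rows make up. A row lasts 1/10 s, in which the tool goes at most 50 mm and 8.59 degrees, less where a joint would pass 70% of its speed; a pose out of reach is approached as far as the arm can. A call with a gripper value outside its range is refused whole. The fingers move at their own pace and stop on an object; the grip force is fixed at half the most. Time passes only in rows, so rows that repeat a pose let the fingers close. It gives the time, the measured TCP pose, the force and the opening at its end, in the units of the state.
- ctrl.state(): the state, without advancing time (a new reading comes with each control period).
- ctrl.camera(name): name is "side" or "top"; returns a dict with "img" (400x640x3 uint8, red, green, blue), "fx", "fy", "cx", "cy" (pixels), "extrinsics" (4x4, takes a point from world to camera coordinates). Camera axes: x right, y up, looking along -z (the intrinsics and any distortion apply to the point x, -y, -z); pixel columns grow to the right and rows downward; lengths in m; the calibration is good to about 2 mm. A picture is of the moment at which its call begins. There is no depth.
- ctrl.finish_job(): hands the job in, once; it reports no verdict.
The state is a dict: "clock": time; "q": joint angles; "dq": joint speeds; "joint_torque": joint torques, N m; "tool_pos": TCP position; "ee_rot": TCP orientation; "wrist_force": force on the tool from outside, world axes, zero at the start; "wrist_torque": the same for the moment, N m; "finger_gap": finger opening in m.
Only numpy, scipy, OpenCV 4.12 (cv2) and the standard library are available. Lean on these libraries where they do the work, as an engineer would, in place of code of your own. Each camera call takes 0.05 s, during which the arm holds its last target. There are 200 camera calls.

### The job

Take the specimen carrier (the plate with the knife and the sloping handle) out of the rack and hook it over the open end of the rail, the part that has no light above it, with its knife side towards the camera. Then slide it along the rail, under the light, until it is centred above the camera's pointer, and let go so that it hangs there quietly. Leave everything else where it stands.

Things in the scene. Friction and masses are not known exactly. Their poses are not given: they have to be found in the camera images.
- carrier: Specimen carrier, 0.2 kg, standing in either place of the rack. Grey upright plate 100 (y) x 95 (z) x 6 mm (x at 0), a knife fixed on its front (+x) face (out to x 10 mm). On top an aluminium hook, behind it a sloping black handle. Origin: middle of the plate's lower edge; z up, +x its front, y along the plate.
- carrier_hook (a point): Where the rail's axis lies in the hook when hung: carrier x -3, y 0, z 137 mm; same axes. Hook 40 mm wide (y). In carrier mm: back wall x -21 to -15, z 89 to 150; top bar z 144 to 150; front lip x 9 to 15, down to z 128. Rail gap 24 mm in x. The rail enters from the front, through the 33 mm opening between lip and plate top (z 95).
- carrier_grip (a point): Place to grip the handle: carrier x -48, y 0, z 199 mm; axes as the carrier's. Handle 30 mm wide (y), 8 mm thick, 85 mm long, from x -18, z 147 mm sloping up and back (to -x) at 30 degrees from vertical; this point is 60 mm up it. Close the fingers along y, with the tool tilted to run along the handle.
- rack: Fixed rack on the table: base 110 (x) x 270 (y) x 6 mm, and two walls 8 mm thick, 260 mm long along y, up to z 36 mm, with an 8 mm slot between them at x 0. Two places in the slot, about y +65 and y -65 mm; plates stand on the slot's floor at z 6 mm. Origin: centre of the underside.
- scale_plate: White scale plate 90 (y) x 68 (z) x 6 mm with black ticks, no hook or handle, standing in the rack's other place; to be left there. Origin: middle of its lower edge.
- rail: Fixed stand with a round steel rail, diameter 14 mm, along its y from -195 to 195 mm, axis at x 0, z 195 mm. End posts at y +-199 mm, 20 (x) x 12 mm, 205 mm high at +y. Two thin legs at x 41 to 53, y 20 and -170 mm. Base plate x -20 to 80, y +-210, 10 mm thick. Origin: on the table below the rail's middle; +x is the camera's side.
- rail_open (a point): On the rail's axis, middle of its open part: rail x 0, y 100, z 195 mm; rail's axes. Open above from y 40 to 193 mm. From y -195 to 40 mm a black light housing hangs above it (x -15 to 30, z 215 to 335 mm), 13 mm above the rail's top: a hook can slide there but not be put on, and a tool must lean back to -x.
- mark (a point): Tip of the camera's pointer, a small steel cone beneath the rail, 44 mm above the table, 14 mm below the hanging carrier's lower edge. Axes as the rail's: the carrier is centred when its middle has the same y along the rail. Anywhere from 30 to 130 mm on the -y side of the rail's middle.
- camera: Black camera, 125 mm wide, lens towards the rail, fixed on a flat bar 28 mm wide that also carries the pointer and runs on beneath the rail to a pointed end 104 mm to -x of it, in line with the pointer; origin on the table beneath the pointer, the camera 0.26 m from it to +x, 153 mm high.
- jar: Loose low jar, diameter 60, height 55 mm; bystander. Origin: centre of its underside.
- brush: Loose brush, 170 mm long, lying; bystander.
- marker: Loose marker pen, 130 mm long, diameter 16 mm, lying; bystander.
- badge: Loose round badge, diameter 70, 8 mm thick; bystander.
- vial: Loose small bottle, diameter 36, height 70 mm, upright; bystander.
There are look-alikes about, which are no part of the job. What is shaped like the carrier but green is not meant.

How it is judged:
By the outcome, as a careful person would: the job done as asked, in the order asked, and still so for the second after the job is handed in, with the robot touching nothing.
It also fails if it takes over 45 s, if anything falls off the work surface, if the arm or the gripper's body presses on something with over 40 N, if the wrist force passes 120 N, or if a joint passes its speed limit or range.

## Working session

There is one attempt and no reset: what is moved stays moved. The work goes in short steps, Python scripts to look and compute and a tool call to move; the robot and the scene stay as the last step left them, time stands still between calls to the robot, and variables do not carry over. Pictures are saved under pics/ and viewed, about 8 in all and at most 12, crops included, and the job is handed in when it is done.

Besides the shell and the picture viewer there is one more tool, called after "Emit:" by a JSON object that holds its "op" and its "data", one argument or row to a line. servo_tool: Moves the arm, as the interface text tells. Its arguments: {"type":"object","properties":{"motion":{"type":"array"}},"required":["motion"]}

```bash
mkdir -p pics; cat > h.py <<'E'
import numpy as np, cv2
from plant import ctrl
def snap(n):
    c=ctrl.camera(n); return c
def save(c,name,box=None,s=1):
    im=c["img"][:,:,::-1]
    if box: im=im[box[1]:box[3],box[0]:box[2]]
    cv2.imwrite("pics/"+name,cv2.resize(im,None,fx=s,fy=s,interpolation=cv2.INTER_CUBIC))
def ray(c,u,v):
    E=np.array(c["extrinsics"]);R,t=E[:3,:3],E[:3,3]
    d=np.array([(u-c["cx"])/c["fx"],-(v-c["cy"])/c["fy"],-1.])
    return -R.T@t, R.T@d
def onz(c,u,v,z):
    o,d=ray(c,u,v); return o+d*(z-o[2])/d[2]
def proj(c,p):
    E=np.array(c["extrinsics"]);q=E[:3,:3]@np.array(p)+E[:3,3]
    return np.array([c["cx"]+c["fx"]*q[0]/-q[2], c["cy"]+c["fy"]*-q[1]/-q[2]])
def tri(c1,p1,c2,p2):
    o1,d1=ray(c1,*p1);o2,d2=ray(c2,*p2)
    s=np.linalg.lstsq(np.c_[d1,-d2],o2-o1,rcond=None)[0]
    a,b=o1+d1*s[0],o2+d2*s[1]; return (a+b)/2,np.linalg.norm(a-b)
E
python3 - <<'E'
from h import *
import pickle
D={}
for n in("side","top"):
    c=snap(n);D[n]=c;save(c,n+"0.png",s=1.25)
    print({k:v for k,v in c.items() if k!="img"}, ray(c,0,0)[0])
pickle.dump(D,open("d0.pkl","wb"))
print(ctrl.state())
E
```

```text
{'fx': 436.6318105070361, 'fy': 436.6318105070361, 'cx': 311.841016229981, 'cy': 189.9818938176259, 'extrinsics': array([[-0.85794027, -0.51374423,  0.00231682,  0.44659641],
       [ 0.4017831 , -0.66814387,  0.62622209, -0.24422499],
       [-0.32017001,  0.53819201,  0.77964128, -0.96698483],
       [ 0.        ,  0.        ,  0.        ,  1.        ]])} [0.17167897 0.5866824  0.90580569]
{'fx': 475.4432796917303, 'fy': 475.4432796917303, 'cx': 313.4340845885907, 'cy': 202.321198934949, 'extrinsics': array([[ 0.01154724, -0.99991629, -0.00583658,  0.04398572],
       [ 0.98896421,  0.01055817,  0.14777791, -0.50927976],
       [-0.14770391, -0.00747859,  0.98900335, -1.40518199],
       [ 0.        ,  0.        ,  0.        ,  1.        ]])} [0.29560067 0.03885032 1.46524672]
{'clock': 0.1, 'q': array([-1.23357968e+00,  4.91480252e-01,  1.55940440e+00, -2.74197873e-05,
        1.09171044e+00, -1.05576732e-01]), 'dq': array([-0.00011027, -0.00178926, -0.00123203,  0.00117989, -0.00151216,
        0.00124816]), 'joint_torque': array([ 2.69572527e-03, -6.13623977e+01, -2.58605826e+01,  6.93962350e-02,
        4.70320252e-02, -5.35945594e-05]), 'tool_pos': array([ 0.26774298, -0.56449586,  0.21412654]), 'ee_rot': array([-4.96455250e-04,  9.75590187e-01,  2.19598579e-01, -7.00031747e-05]), 'wrist_force': array([-0.15719471, -0.5417387 , -0.81851994]), 'wrist_torque': array([ 0.02116729,  0.00217588, -0.05551807]), 'finger_gap': 0.09509884024172835}
```

View pics/side0.png

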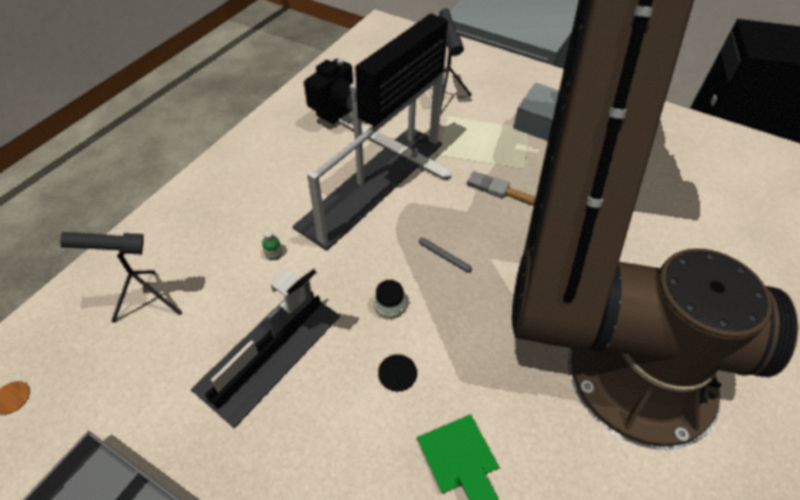

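View pics/top0.png

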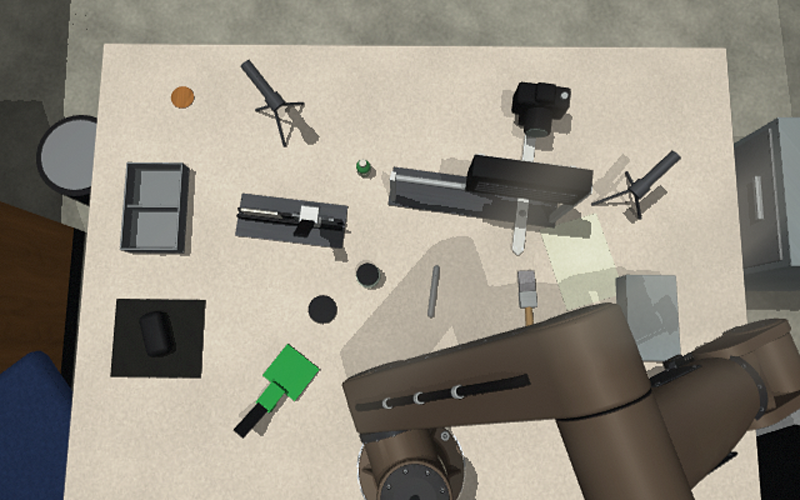

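The side view shows the rack at (265,355) with the carrier's hook at (290,285). The top view shows the rack at (292,220), the carrier hook at (308,215) with its handle towards the robot, the rail from (392,175) to (590,190), the bar's pointed end at (518,253) and the green look-alike at (290,372). I'll confirm with an enlarged crop.

```bash
python3 - <<'E'
from h import *
import pickle
D=pickle.load(open("d0.pkl","rb"))
def crop(c,b,s):
    return cv2.resize(c["img"][b[1]:b[3],b[0]:b[2],::-1],None,fx=s,fy=s,interpolation=cv2.INTER_CUBIC)
a=crop(D["top"],(180,145,290,205),7)
b=crop(D["side"],(145,205,280,345),3)
d=crop(D["top"],(300,120,490,215),4)
cv2.imwrite("pics/c1.png",a)
b=cv2.resize(crop(D["side"],(145,205,280,345),4),None,fx=1,fy=1)
cv2.imwrite("pics/c2.png",b)
cv2.imwrite("pics/c3.png",d);print(a.shape,b.shape,d.shape)
E
```

```text
(420, 770, 3) (560, 540, 3) (380, 760, 3)
```

View pics/c1.png

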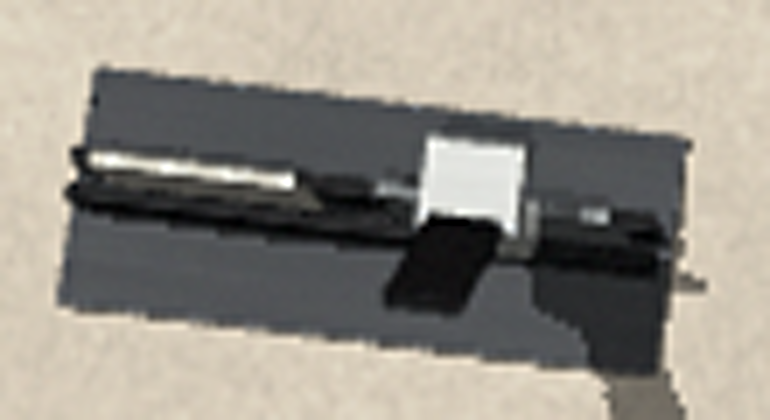

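View pics/c3.png

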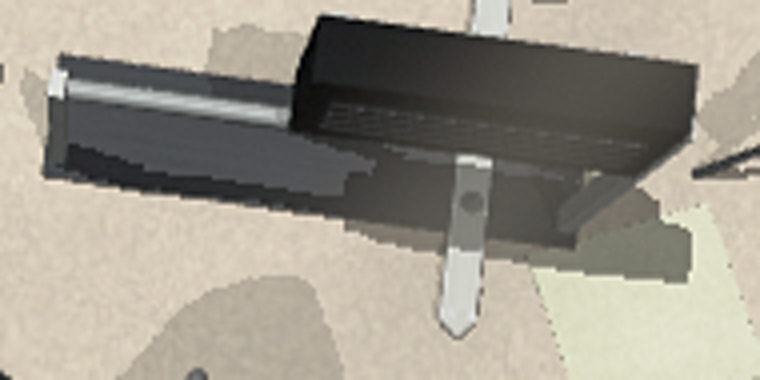

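View pics/c2.png

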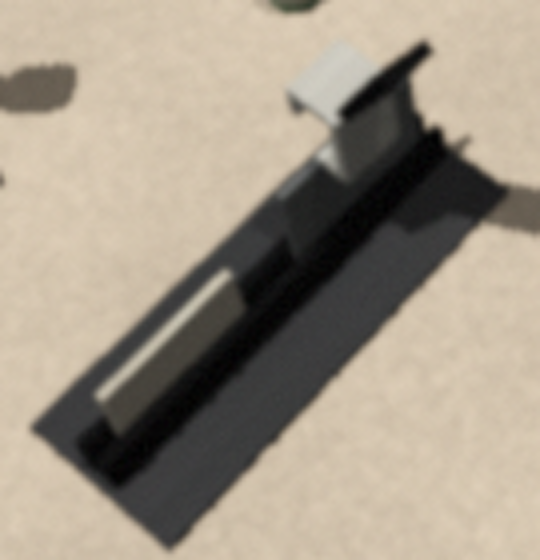

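The crop confirms it: in c1 the hook and black handle are at (470,190)–(440,265), at the rack's -y place. The white scale plate at (195,170) has no hook, and the green one lies flat elsewhere. c3 shows the rail from (60,83) to (290,120), with the bar's point at (458,335).

```bash
cat > m.py <<'E'
from h import *
import pickle
D=pickle.load(open("d0.pkl","rb"));T,S=D["top"],D["side"]
f1=lambda u,v:(180+u/7-.5,145+v/7-.5); f3=lambda u,v:(300+u/4-.5,120+v/4-.5); f2=lambda u,v:(145+u/4-.5,205+v/4-.5)
def yaw(a,b): # direction a->b is rack -y (image left to right)
    d=a-b; return np.degrees(np.arctan2(-d[0],d[1]))
P=lambda n,p:print(n,np.round(np.array(p)*1000,1))
rc=[onz(T,*f1(*p),.006) for p in((95,68),(690,140),(660,375),(60,303))]
rs=[onz(S,*f2(*p),.006) for p in((35,428),(170,550),(505,190))]
for p in rc:P("rack top",p)
for p in rs:P("rack side",p)
P("rack c",sum(rc)/4); print("L",np.linalg.norm(rc[0]-rc[1]),np.linalg.norm(rc[1]-rc[2]),yaw(rc[0],rc[1]),yaw(rc[3],rc[2]), "side",np.linalg.norm(rs[0]-rs[1]),np.linalg.norm(rs[1]-rs[2]))
hk=[onz(T,*f1(*p),.156) for p in((428,137),(527,143),(520,238),(415,222))]
for p in hk:P("hook",p)
ht=[onz(T,*f1(*p),.2286-.004) for p in((385,303),(463,315))]
for p in ht:P("handle end",p)
# rail
for p in((60,83),(288,120)):P("rail axis",onz(T,*f3(*p),.202))
a,b=[onz(T,*f3(*p),.202) for p in((70,85),(288,117))];print("rail yaw",yaw(a,b))
bc=[onz(T,*f3(*p),.010) for p in((60,55),(45,178),(575,248))]
for p in bc:P("base",p)
print("base yaw",yaw(bc[1],bc[2]),np.linalg.norm(bc[1]-bc[2]),np.linalg.norm(bc[0]-bc[1]))
P("post top",onz(T,*f3(58,83),.205))
q,e=tri(T,f3(458,337),S,(451/1.25,178/1.25));P("bar tip",q);print(e)
for z in(.012,.02):
    P("bar tip z",onz(T,*f3(458,337),z))
for z in(.02,.044):P("dot",onz(T,*f3(471,203),z))
E
python3 m.py
```

```text
rack top [663.  431.5   6. ]
rack top [632.5 162.4   6. ]
rack top [525.6 173.3   6. ]
rack top [555.2 441.8   6. ]
rack side [661.7 430.6   6. ]
rack side [555.3 443.7   6. ]
rack side [527.8 177.6   6. ]
rack c [594.1 302.3   6. ]
L 0.270820656388947 0.10747649412186278 -6.460604308192077 -6.304041583048714 side 0.10725207062080636 0.26742781765482987
hook [598.  255.3 156. ]
hook [596.  215.3 156. ]
hook [557. 217. 156.]
hook [563.1 259.4 156. ]
handle end [517.6 258.1 224.6]
handle end [513.3 228.4 224.6]
rail axis [656.2  47.5 202. ]
rail axis [ 631.7 -108.4  202. ]
rail yaw -8.039231414317786
base [733.9  49.   10. ]
base [634.2  59.7  10. ]
base [ 582.7 -353.1   10. ]
base yaw -7.111565232028571 0.4159905811757145 0.10023474449230775
post top [655.4  48.8 205. ]
bar tip [ 512.4 -262.6    2.3]
0.001111060580097215
bar tip z [ 511.5 -260.5   12. ]
bar tip z [ 510.3 -258.8   20. ]
dot [ 615.4 -271.    20. ]
dot [ 610.1 -265.8   44. ]
```

Emit:
{"op": "servo_tool", "data": {
  "motion": [
    {"translation": [20, 45, 10], "rot": [0, 0, 0], "grip": 95},
    {"translation": [40, 90, 30], "rot": [0, 0, -0.1], "grip": 95},
    {"translation": [60, 135, 50], "rot": [0, 0, -0.2], "grip": 95},
    {"translation": [80, 180, 70], "rot": [0, 0, -0.3], "grip": 95},
    {"translation": [100, 225, 85], "rot": [0, 0, -0.4], "grip": 95},
    {"translation": [120, 270, 85], "rot": [0, 0, -0.5], "grip": 95},
    {"translation": [135, 315, 85], "rot": [0, 0, -0.555], "grip": 95},
    {"translation": [150, 360, 85], "rot": [0, 0, -0.555], "grip": 95},
    {"translation": [165, 405, 85], "rot": [0, 0, -0.555], "grip": 95},
    {"translation": [180, 450, 85], "rot": [0, 0, -0.555], "grip": 95}
  ]
}}

```text
clock: 1.1
tool_pos: [0.4479, -0.1127, 0.2997]
ee_rot: [0.0, 0.998, -0.056, -0.0]
wrist_force: [1.3, -0.0, -0.7]
finger_gap: 0.0949
```

```bash
cat > g.py <<'E'
from h import *
from scipy.spatial.transform import Rotation as Ro
def go(tcp,yaw,tilt):  # shift mm & rotvec from measured pose; tilt: tool leans back by tilt deg
    s=ctrl.state(); w,x,y,z=s["ee_rot"]; R0=Ro.from_quat([x,y,z,w])
    t=np.radians(tilt); R=Ro.from_euler("z",yaw,degrees=True)*Ro.from_euler("y",-t)*Ro.from_quat([1,0,0,0])
    print("clock",s["clock"],"tcp",np.round(s["tool_pos"]*1000,1),"F",np.round(s["wrist_force"],1),"gap",round(s["finger_gap"]*1000,1),
     "q",np.round(s["q"],2))
    print("shift",np.round(np.array(tcp)-s["tool_pos"]*1000,1),"rot",np.round((R*R0.inv()).as_rotvec(),4))
E
python3 -c "
from g import *
go([490,249,272],-6.4,32)"
```

```text
clock 1.1 tcp [ 447.9 -112.7  299.7] F [ 1.3 -0.  -0.7] gap 94.9 q [-0.39  0.17  1.81 -0.    1.16  1.29]
shift [ 42.1 361.7 -27.7] rot [-0.0624 -0.555   0.0007]
```

Emit:
{"op": "servo_tool", "data": {
  "motion": [
    {"translation": [5, 45, 0], "rot": [-0.007, -0.062, 0], "grip": 95},
    {"translation": [10, 90, 0], "rot": [-0.015, -0.13, 0], "grip": 95},
    {"translation": [15, 135, 0], "rot": [-0.023, -0.2, 0], "grip": 95},
    {"translation": [20, 180, 0], "rot": [-0.03, -0.27, 0], "grip": 95},
    {"translation": [25, 225, 0], "rot": [-0.039, -0.35, 0], "grip": 95},
    {"translation": [30, 270, 0], "rot": [-0.05, -0.45, 0], "grip": 95},
    {"translation": [35, 315, 0], "rot": [-0.062, -0.555, 0], "grip": 95},
    {"translation": [40, 362, -10], "rot": [-0.062, -0.555, 0], "grip": 95},
    {"translation": [42, 362, -28], "rot": [-0.062, -0.555, 0], "grip": 95},
    {"translation": [42, 362, -28], "rot": [-0.062, -0.555, 0], "grip": 95}
  ]
}}

```text
clock: 2.1
tool_pos: [0.4888, 0.2489, 0.2691]
ee_rot: [0.016, 0.96, -0.052, 0.273]
wrist_force: [0.3, -0.1, -1.0]
finger_gap: 0.0951
```

```bash
python3 -c "
from g import *
go([542,243,187],-6.4,32)
S=snap('side');T=snap('top')
save(S,'s1.png',(130,150,390,345),3)
import pickle;pickle.dump({'side':S,'top':T},open('d1.pkl','wb'))
p=ctrl.state()['tool_pos'];print(proj(S,p),proj(T,p))
"
```

```text
clock 2.1 tcp [488.8 248.9 269.1] F [ 0.3 -0.1 -1. ] gap 95.1 q [ 0.5   0.2   1.98 -0.59  0.57  2.62]
shift [ 53.2  -5.9 -82.1] rot [ 0.0015 -0.0037 -0.0027]
[255.97792909 213.85377562] [235.3277932  195.41141745]
```

View pics/s1.png

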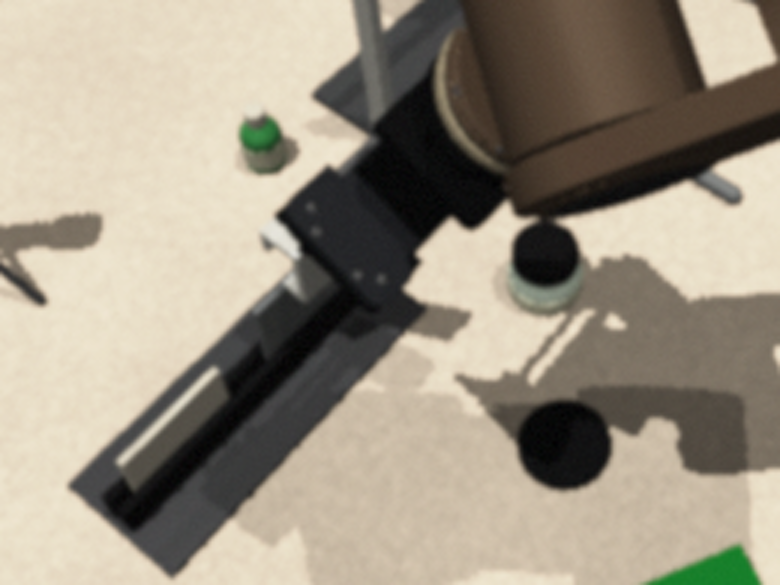

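The side crop shows the gripper's fingers straddling the area above the handle at about (350,240), with the hook at (280,240) undisturbed. I'll descend along the handle.

Emit:
{"op": "servo_tool", "data": {
  "motion": [
    {"translation": [9, -1, -14], "rot": [0, 0, 0], "grip": 95},
    {"translation": [18, -2, -28], "rot": [0, 0, 0], "grip": 95},
    {"translation": [27, -3, -42], "rot": [0, 0, 0], "grip": 95},
    {"translation": [36, -4, -55], "rot": [0, 0, 0], "grip": 95},
    {"translation": [45, -5, -68], "rot": [0, 0, 0], "grip": 95},
    {"translation": [53, -6, -81], "rot": [0, 0, 0], "grip": 95},
    {"translation": [53, -6, -81], "rot": [0, 0, 0], "grip": 95},
    {"translation": [53, -6, -81], "rot": [0, 0, 0], "grip": 95}
  ]
}}

```text
clock: 3.0
tool_pos: [0.5468, 0.2382, 0.197]
ee_rot: [0.013, 0.962, -0.051, 0.268]
wrist_force: [-0.8, 0.8, 0.1]
finger_gap: 0.0949
```

```bash
python3 -c "
from g import *
go([542,243,187],-6.4,32)"
```

```text
clock 3.0 tcp [546.8 238.2 197. ] F [-0.8  0.8  0.1] gap 94.9 q [ 0.42  0.36  1.97 -0.7   0.41  2.68]
shift [ -4.8   4.8 -10. ] rot [-0.0047 -0.0145 -0.0062]
```

Joint 6 is at its range limit (2.68), so I'll back out and use the half-turned grasp.

Emit:
{"op": "servo_tool", "data": {
  "motion": [
    {"translation": [-14, 2, 22], "rot": [0, 0, 0], "grip": 95},
    {"translation": [-28, 3, 45], "rot": [0, 0, 0], "grip": 95},
    {"translation": [-42, 5, 67], "rot": [0, 0, 0], "grip": 95},
    {"translation": [-56, 10, 95], "rot": [0, 0, 0], "grip": 95},
    {"translation": [-60, 10, 110], "rot": [-0.07, 0.008, 0.114], "grip": 95},
    {"translation": [-60, 10, 110], "rot": [-0.14, 0.016, 0.228], "grip": 95},
    {"translation": [-60, 10, 110], "rot": [-0.21, 0.024, 0.342], "grip": 95},
    {"translation": [-60, 10, 110], "rot": [-0.28, 0.032, 0.456], "grip": 95},
    {"translation": [-60, 10, 110], "rot": [-0.35, 0.04, 0.57], "grip": 95},
    {"translation": [-60, 10, 110], "rot": [-0.42, 0.047, 0.684], "grip": 95}
  ]
}}

```text
clock: 4.0
tool_pos: [0.4862, 0.2487, 0.308]
ee_rot: [0.12, 0.905, 0.331, 0.24]
wrist_force: [0.7, 0.1, 0.0]
finger_gap: 0.095
```

Emit:
{"op": "servo_tool", "data": {
  "motion": [
    {"translation": [0, 0, 0], "rot": [-0.07, 0.008, 0.114], "grip": 95},
    {"translation": [0, 0, 0], "rot": [-0.14, 0.016, 0.228], "grip": 95},
    {"translation": [0, 0, 0], "rot": [-0.21, 0.024, 0.342], "grip": 95},
    {"translation": [0, 0, 0], "rot": [-0.28, 0.032, 0.456], "grip": 95},
    {"translation": [0, 0, 0], "rot": [-0.35, 0.04, 0.57], "grip": 95},
    {"translation": [0, 0, 0], "rot": [-0.42, 0.047, 0.684], "grip": 95},
    {"translation": [0, 0, 0], "rot": [-0.49, 0.055, 0.798], "grip": 95},
    {"translation": [0, 0, 0], "rot": [-0.56, 0.063, 0.912], "grip": 95},
    {"translation": [0, 0, 0], "rot": [-0.63, 0.071, 1.026], "grip": 95},
    {"translation": [0, 0, 0], "rot": [-0.7, 0.079, 1.13], "grip": 95}
  ]
}}

```text
clock: 5.0
tool_pos: [0.4863, 0.2486, 0.308]
ee_rot: [0.251, 0.508, 0.817, 0.111]
wrist_force: [0.1, -0.2, 0.2]
finger_gap: 0.0951
```

```bash
sed -i 's/Ro.from_quat(\[1,0,0,0\])/Ro.from_quat([0,1,0,0])/' g.py; python3 -c "
from g import *
go([490,249,272],-6.4,32)"
```

```text
clock 5.0 tcp [486.3 248.6 308. ] F [ 0.1 -0.2  0.2] gap 95.1 q [ 0.51  0.16  1.92 -0.54  0.68  0.41]
shift [  3.7   0.4 -36. ] rot [-0.512   0.063   0.8527]
```

Emit:
{"op": "servo_tool", "data": {
  "motion": [
    {"translation": [0, 0, 0], "rot": [-0.073, 0.009, 0.122], "grip": 95},
    {"translation": [0, 0, 0], "rot": [-0.146, 0.018, 0.244], "grip": 95},
    {"translation": [0, 0, 0], "rot": [-0.22, 0.027, 0.366], "grip": 95},
    {"translation": [0, 0, 0], "rot": [-0.292, 0.036, 0.488], "grip": 95},
    {"translation": [0, 0, 0], "rot": [-0.366, 0.045, 0.61], "grip": 95},
    {"translation": [0, 0, 0], "rot": [-0.439, 0.054, 0.731], "grip": 95},
    {"translation": [0, 0, 0], "rot": [-0.512, 0.063, 0.853], "grip": 95},
    {"translation": [4, 0, -18], "rot": [-0.512, 0.063, 0.853], "grip": 95},
    {"translation": [4, 0, -36], "rot": [-0.512, 0.063, 0.853], "grip": 95},
    {"translation": [4, 0, -36], "rot": [-0.512, 0.063, 0.853], "grip": 95}
  ]
}}

```text
clock: 6.0
tool_pos: [0.4897, 0.2482, 0.2699]
ee_rot: [0.274, 0.056, 0.96, -0.016]
wrist_force: [-0.3, -0.6, 1.2]
finger_gap: 0.0949
```

```bash
python3 -c "
from g import *
go([542,243,187],-6.4,32)"
```

```text
clock 6.0 tcp [489.7 248.2 269.9] F [-0.3 -0.6  1.2] gap 94.9 q [ 0.5   0.2   1.98 -0.6   0.57 -0.51]
shift [ 52.3  -5.2 -82.9] rot [-0.0007 -0.002   0.0047]
```

Emit:
{"op": "servo_tool", "data": {
  "motion": [
    {"translation": [9, -1, -14], "rot": [0, 0, 0], "grip": 95},
    {"translation": [18, -2, -28], "rot": [0, 0, 0], "grip": 95},
    {"translation": [27, -3, -42], "rot": [0, 0, 0], "grip": 95},
    {"translation": [36, -4, -56], "rot": [0, 0, 0], "grip": 95},
    {"translation": [44, -5, -70], "rot": [0, 0, 0], "grip": 95},
    {"translation": [52, -5, -82], "rot": [0, 0, 0], "grip": 95},
    {"translation": [52, -5, -82], "rot": [0, 0, 0], "grip": 95},
    {"translation": [52, -5, -82], "rot": [0, 0, 0], "grip": 95}
  ]
}}

```text
clock: 6.8
tool_pos: [0.5427, 0.2436, 0.1903]
ee_rot: [0.276, 0.056, 0.959, -0.015]
wrist_force: [-0.6, 0.7, -0.4]
finger_gap: 0.0954
```

```bash
python3 -c "
from g import *
go([542,243,187],-6.4,32)
T=snap('top');save(T,'t2.png',(170,120,310,220),5.5)
S=snap('side');save(S,'s2.png',(170,150,310,290),4)"
```

```text
clock 6.8 tcp [542.7 243.6 190.3] F [-0.6  0.7 -0.4] gap 95.4 q [ 0.44  0.37  1.99 -0.79  0.4  -0.34]
shift [-0.7 -0.6 -3.3] rot [-0.002   0.0011  0.005 ]
```

View pics/s2.png

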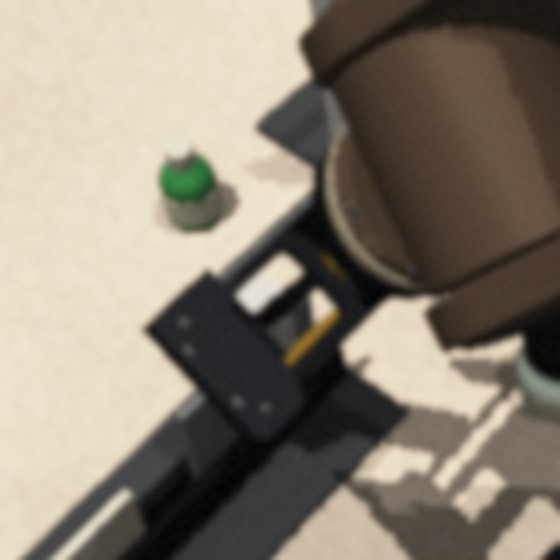

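The side crop shows the hook (270,280) and handle (295,305) lying between the open fingers. Closing.

Emit:
{"op": "servo_tool", "data": {
  "motion": [
    {"translation": [0, 0, 0], "rot": [0, 0, 0], "grip": 45},
    {"translation": [0, 0, 0], "rot": [0, 0, 0], "grip": 35},
    {"translation": [0, 0, 0], "rot": [0, 0, 0], "grip": 15},
    {"translation": [0, 0, 0], "rot": [0, 0, 0], "grip": 15},
    {"translation": [0, 0, 0], "rot": [0, 0, 0], "grip": 15},
    {"translation": [0, 0, 0], "rot": [0, 0, 0], "grip": 15},
    {"translation": [0, 0, 0], "rot": [0, 0, 0], "grip": 15},
    {"translation": [0, 0, 0], "rot": [0, 0, 0], "grip": 15}
  ]
}}

```text
clock: 7.7
tool_pos: [0.5427, 0.2434, 0.1892]
ee_rot: [0.275, 0.056, 0.96, -0.015]
wrist_force: [-0.3, 0.1, -0.0]
finger_gap: 0.0363
```

Emit:
{"op": "servo_tool", "data": {
  "motion": [
    {"translation": [0, 0, 0], "rot": [0, 0, 0], "grip": 15},
    {"translation": [0, 0, 0], "rot": [0, 0, 0], "grip": 15},
    {"translation": [0, 0, 0], "rot": [0, 0, 0], "grip": 15},
    {"translation": [0, 0, 0], "rot": [0, 0, 0], "grip": 15}
  ]
}}

```text
clock: 8.1
tool_pos: [0.5426, 0.2434, 0.1891]
ee_rot: [0.275, 0.056, 0.96, -0.015]
wrist_force: [-0.2, -0.3, -1.8]
finger_gap: 0.0297
```

Emit:
{"op": "servo_tool", "data": {
  "motion": [
    {"translation": [0, 0, 5], "rot": [0, 0, 0], "grip": 15},
    {"translation": [0, 0, 12], "rot": [0, 0, 0], "grip": 15},
    {"translation": [0, 0, 22], "rot": [0, 0, 0], "grip": 15},
    {"translation": [0, 0, 32], "rot": [0, 0, 0], "grip": 15},
    {"translation": [0, 0, 45], "rot": [0, 0, 0], "grip": 15},
    {"translation": [0, 0, 62], "rot": [0, 0, 0], "grip": 15},
    {"translation": [0, 0, 80], "rot": [0, 0, 0], "grip": 15},
    {"translation": [0, 0, 100], "rot": [0, 0, 0], "grip": 15},
    {"translation": [0, 0, 120], "rot": [0, 0, 0], "grip": 15},
    {"translation": [0, 0, 120], "rot": [0, 0, 0], "grip": 15}
  ]
}}

```text
clock: 9.1
tool_pos: [0.5431, 0.2438, 0.3119]
ee_rot: [0.277, 0.056, 0.959, -0.014]
wrist_force: [0.1, -0.5, -1.8]
finger_gap: 0.03
```

```bash
python3 -c "
from g import *
import pickle
D=pickle.load(open('d0.pkl','rb'))
print('vial',onz(D['top'],363/1.25,167/1.25,.07))
go([542,243,310],-6.4,32)
S=snap('side');save(S,'s3.png',(130,120,330,270),4)
T=snap('top');pickle.dump({'side':S,'top':T},open('d3.pkl','wb'))
# predicted carrier points if lean 2deg & yaw -6.4, grip at grasp point
"
```

```text
vial [0.71400521 0.12170924 0.07      ]
clock 9.1 tcp [543.1 243.8 311.9] F [ 0.1 -0.5 -1.8] gap 30.0 q [ 0.44  0.22  1.83 -0.47  0.65 -0.7 ]
shift [-1.1 -0.8 -1.9] rot [-0.0039  0.0037  0.0046]
```

View pics/s3.png

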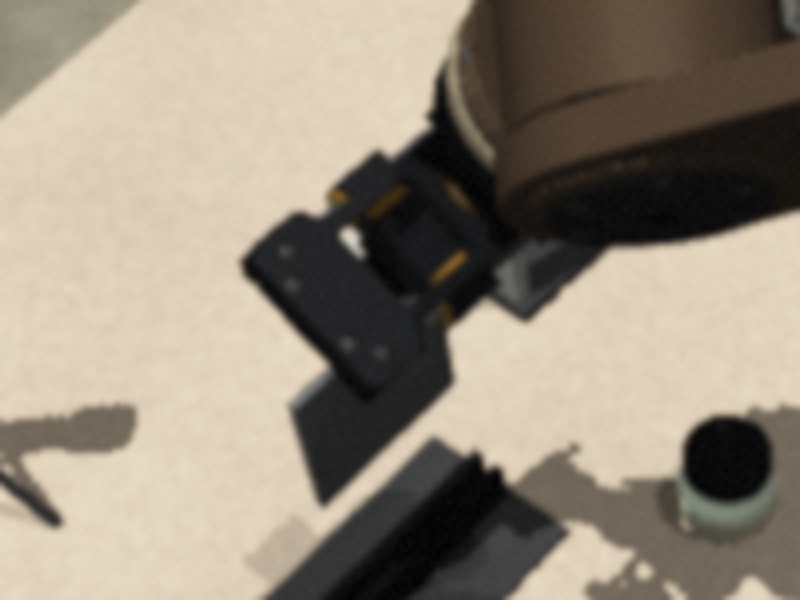

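The crop shows the carrier lifted clear of the rack. Its plate's corners are at (290,408), (322,505) and (453,380), and the rack and jar are undisturbed.

```bash
python3 -c "
from h import *
import pickle
D=pickle.load(open('d3.pkl','rb'));S=D['side']
f=lambda u,v:(129.5+u/4,119.5+v/4)
for z in (.126,.129,.132):
  a,b=onz(S,*f(322,505),z),onz(S,*f(453,380),z);d=a-b
  print(a,b,np.linalg.norm(d),np.degrees(np.arctan2(-d[0],d[1])))
a=onz(S,*f(322,505),.129)
for z in (.222,.224,.226): print('top',onz(S,*f(290,408),z))
# brush/hook geometry predicted for lean t
ex=np.array([np.cos(np.radians(-6.4)),np.sin(np.radians(-6.4)),0]);ey=np.array([-ex[1],ex[0],0]);ez=np.array([0,0,1.])
tcp=np.array([.5431,.2438,.3119])-.0;
for t in(0,2,4):
  r=np.radians(t);X=ex*np.cos(r)+ez*-0+ez*np.sin(r)*-0; X=np.cos(r)*ex-np.sin(r)*-ez*-1; 
  X=np.cos(r)*ex+np.sin(r)*ez; Z=np.cos(r)*ez-np.sin(r)*ex
  g=tcp-.019*(np.sin(np.radians(32))*ex-np.cos(np.radians(32))*ez)
  o=g-(-.048*X+.199*Z)
  print(t,o,[np.round((proj(S,o-.003*X+y*ey+z*Z)-[129.5,119.5])*4) for y,z in((.05,.095),(.05,0),(-.05,0))])
"
```

```text
[0.59682812 0.28476734 0.126     ] [0.58624342 0.18549644 0.126     ] 0.09983359529171978 -6.08613221279898
[0.59519252 0.28592884 0.129     ] [0.58464854 0.18703985 0.129     ] 0.09944952424686757 -6.086132212799089
[0.59355692 0.28709034 0.132     ] [0.58305367 0.18858326 0.132     ] 0.09906545320201532 -6.086132212798941
top [0.59168648 0.28785052 0.222     ]
top [0.59045804 0.28872454 0.224     ]
top [0.5892296  0.28959857 0.226     ]
0 [0.58079514 0.23957181 0.12901291] [array([300., 416.]), array([335., 520.]), array([468., 394.])]
2 [0.5876678  0.23880092 0.13080932] [array([294., 410.]), array([325., 512.]), array([458., 386.])]
4 [0.59447397 0.23803749 0.13284598] [array([288., 404.]), array([315., 503.]), array([448., 377.])]
```

```bash
python3 -c "
from g import *
go([544,-38,266],-7.1,30)"
```

```text
clock 9.2 tcp [542.3 243.3 308.8] F [ 0.9  0.3 -2.9] gap 29.8 q [ 0.44  0.22  1.84 -0.47  0.65 -0.7 ]
shift [   1.7 -281.3  -42.8] rot [ 0.0022  0.0345 -0.0071]
```

Emit:
{"op": "servo_tool", "data": {
  "motion": [
    {"translation": [0, -20, 0], "rot": [0, 0.01, 0], "grip": 15},
    {"translation": [0, -55, 0], "rot": [0, 0.02, -0.003], "grip": 15},
    {"translation": [0, -95, 0], "rot": [0.002, 0.034, -0.007], "grip": 15},
    {"translation": [0, -135, 0], "rot": [0.002, 0.034, -0.007], "grip": 15},
    {"translation": [0, -175, 0], "rot": [0.002, 0.034, -0.007], "grip": 15},
    {"translation": [2, -215, 0], "rot": [0.002, 0.034, -0.007], "grip": 15},
    {"translation": [2, -250, -10], "rot": [0.002, 0.034, -0.007], "grip": 15},
    {"translation": [2, -275, -25], "rot": [0.002, 0.034, -0.007], "grip": 15},
    {"translation": [2, -281, -43], "rot": [0.002, 0.034, -0.007], "grip": 15},
    {"translation": [2, -281, -43], "rot": [0.002, 0.034, -0.007], "grip": 15}
  ]
}}

```text
clock: 10.2
tool_pos: [0.5431, -0.0385, 0.2628]
ee_rot: [0.256, 0.061, 0.965, -0.016]
wrist_force: [0.5, 1.1, -2.0]
finger_gap: 0.0296
```

```bash
python3 -c "
from g import *
import pickle
go([544,-38,266],-7.1,30)
S=snap('side');T=snap('top');pickle.dump({'side':S,'top':T},open('d4.pkl','wb'))
a=S['img'][40:215,220:400,::-1];b=T['img'][80:255,290:470,::-1]
cv2.imwrite('pics/s4.png',cv2.resize(np.vstack([np.hstack([a,b])]),None,fx=2.2,fy=2.2,interpolation=cv2.INTER_CUBIC))
"
```

```text
clock 10.2 tcp [543.1 -38.5 262.8] F [ 0.5  1.1 -2. ] gap 29.6 q [-0.21  0.17  2.03  0.11  0.43 -1.74]
shift [0.9 0.5 3.2] rot [-0.0009 -0.0054  0.0021]
```

View pics/s4.png

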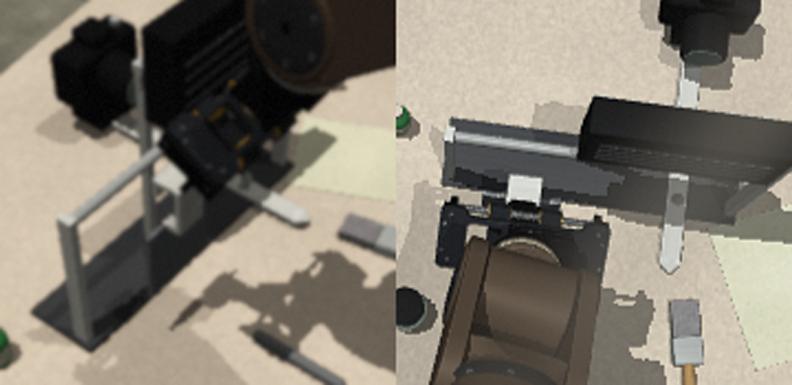

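The left panel (side) shows the carrier held behind the rail, with the gripper at (215,150). The right panel (top) shows the white hook bar at (526,188), just on the -x side of the rail's open part. Next I'll measure hook versus rail in the top view.

```bash
python3 -c "
from h import *
import pickle
D=pickle.load(open('d4.pkl','rb'));T=D['top'];im=T['img'].astype(int)
o=np.array([.6283,-.1492,0]);r=np.radians(-7.1);ex=np.array([np.cos(r),np.sin(r),0]);ey=np.array([-ex[1],ex[0],0])
loc=lambda p:np.round(np.array([(p-o)@ex,(p-o)@ey,p[2]])*1000,1)
sub=im[155:178,335:362];m=((sub.min(2)>185)).astype(np.uint8)
n,l,st,ce=cv2.connectedComponentsWithStats(m);k=1+np.argmax(st[1:,4]);print(st[k])
c=cv2.findContours((l==k).astype(np.uint8),0,2)[0][0]
R=cv2.minAreaRect(c);print(R)
for p in cv2.boxPoints(R): print('hook top',loc(onz(T,p[0]+335,p[1]+155,.231)))
# rail edges: columns, grey profile rows
for u in (320,345,365):
  print(u,im[136:156,u].sum(1)//3, loc(onz(T,u,145,.195)), loc(onz(T,u,150,.195)))
for u in (400,405,410,414,418,422): print(u, im[150:206,u].sum(1)[::3]//3)
for v in (165,175,185,190): print(v, im[v,395:430].sum(1)//3)
"
```

```text
[  5   5  16  13 156]
((12.859999656677246, 10.480000495910645), (14.566399574279785, 11.172287940979004), 8.13010311126709)
hook top [-76.3 119.8 231. ]
hook top [-46.  119.5 231. ]
hook top [-46.4  80.8 231. ]
hook top [-76.8  81.3 231. ]
320 [ 77  76  75  83 134 179 199 150 115  67  76  78  77  78  80  78  77  77
  80  82] [ -5.9 182.1 195. ] [-20.  180.2 195. ]
345 [191 107  71  76  76  75  75 106 176 192 167 131  69  76  78  76  76  77
  75  80] [  3.2 114.  195. ] [-10.8 112.2 195. ]
365 [170 173 177 166  76  61  63  64  62  71 128 178 197 155 119  61  76  77
  78  77] [ 10.6  59.5 195. ] [ -3.5  57.8 195. ]
400 [ 56  49  58  63  63  66  68  71  73 113 109 184 185 183 182 186 180 186
 185]
405 [ 53  60  55  85  69  69  72  75  75 105 112 187 180 185 185 182 180 191
 184]
410 [ 62  64  61  91  72  74  75  77  79  82 108 105 159 139 129 180 212  97
 183]
414 [ 67  63  69 162 130 122 122 120 120 119 121 201 201 202 203 204 201 201
 121]
418 [ 69  68  72 205 118 121  91  95 123 125 124 205 200 202 204 204 213 122
 185]
422 [ 68  75  70 111 119 108  87  75  79  79 117 112 186 185 184 190 185 187
 191]
165 [ 62  63  64  64  64  66  66  68  68  69  69  71  72  72  73  74  73  73
  79 122 119 119 120 121 122 120 123 108  76  80  80  80  82  79  80]
175 [ 72  69  73  71  72  70  72  71  73  74  73  75  77  77  77  78  78  89
 124 121 123 122 124 124 122 125 105  78  81  82  81  81  81  79  80]
185 [176 184 184 184 186 184 186 189 183 183 181 182 184 182 182 159 165 205
 197 201 202 201 204 201 201 139 189 190 188 189 192 189 188 125 128]
190 [181 178 181 186 184 183 185 181 184 190 190 183 182 179 153 134 214 200
 200 202 204 203 201 205 210 184 186 183 182 181 184 186 192 194 189]
```

Emit:
{"op": "servo_tool", "data": {
  "motion": [
    {"translation": [0, 0, 3], "rot": [0, 0, 0], "grip": 15},
    {"translation": [12, -1.5, 3], "rot": [0, 0, 0], "grip": 15},
    {"translation": [24, -3, 3], "rot": [0, 0, 0], "grip": 15},
    {"translation": [34, -4, 3], "rot": [0, 0, 0], "grip": 15},
    {"translation": [42, -5, 3], "rot": [0, 0, 0], "grip": 15},
    {"translation": [50, -6, 3], "rot": [0, 0, 0], "grip": 15},
    {"translation": [58, -7, 3], "rot": [0, 0, 0], "grip": 15},
    {"translation": [65, -8, 3], "rot": [0, 0, 0], "grip": 15},
    {"translation": [65, -8, 3], "rot": [0, 0, 0], "grip": 15}
  ]
}}

```text
clock: 11.2
tool_pos: [0.6105, -0.0457, 0.2691]
ee_rot: [0.259, 0.06, 0.964, -0.016]
wrist_force: [-0.2, 0.2, -2.7]
finger_gap: 0.0296
```

```bash
cat > k.py <<'E'
from g import *
import pickle
go([609,-46,266],-7.1,30)
S=snap('side');T=snap('top');pickle.dump({'side':S,'top':T},open('d5.pkl','wb'))
o=np.array([.6283,-.1492,0]);r=np.radians(-7.1);ex=np.array([np.cos(r),np.sin(r),0]);ey=np.array([-ex[1],ex[0],0])
loc=lambda p:np.round(np.array([(p-o)@ex,(p-o)@ey,p[2]])*1000,1)
def W(x,y,z): return o+(x*ex+y*ey)/1000+np.array([0,0,z/1000])
E
python3 -c "
from k import *
im=T['img'].astype(int);u,v=proj(T,W(3,100,231));u,v=int(u),int(v);print(u,v)
u0,v0=u-16,v-12;sub=im[v0:v+13,u0:u+17];m=((sub.min(2)>185)).astype(np.uint8)
n,l,st,ce=cv2.connectedComponentsWithStats(m);k=1+np.argmax(st[1:,4]);print(st[k])
c=cv2.findContours((l==k).astype(np.uint8),0,2)[0][0];R=cv2.minAreaRect(c);print(R)
for p in cv2.boxPoints(R): print('hook top',loc(onz(T,p[0]+u0,p[1]+v0,.231)))
save(S,'s5.png',(240,60,380,200),4)
"
```

```text
clock 11.2 tcp [610.5 -45.7 269.1] F [-0.2  0.2 -2.7] gap 29.6 q [-0.2   0.26  1.89  0.08  0.47 -1.71]
shift [-1.5 -0.3 -3.1] rot [ 0.0003  0.0011 -0.0002]
350 142
[  0   0  26  18 255]
((11.87600040435791, 6.932001113891602), (25.848947525024414, 15.831363677978516), 10.30484676361084)
hook top [ -4.5 150.9 231. ]
hook top [ 39.3 148.9 231. ]
hook top [ 35.6  79.7 231. ]
hook top [ -8.1  82.  231. ]
```

Emit:
{"op": "servo_tool", "data": {
  "motion": [
    {"translation": [0, 0, -5], "rot": [0, 0, 0], "grip": 15},
    {"translation": [0, 0, -10], "rot": [0, 0, 0], "grip": 15},
    {"translation": [0, 0, -15], "rot": [0, 0, 0], "grip": 15},
    {"translation": [0, 0, -19], "rot": [0, 0, 0], "grip": 15},
    {"translation": [0, 0, -21], "rot": [0, 0, 0], "grip": 15},
    {"translation": [0, 0, -21], "rot": [0, 0, 0], "grip": 15}
  ]
}}

```text
clock: 11.9
tool_pos: [0.6096, -0.0455, 0.2479]
ee_rot: [0.259, 0.06, 0.964, -0.016]
wrist_force: [-0.7, 0.1, -2.5]
finger_gap: 0.0299
```

```bash
python3 -c "
from k import *
save(S,'s6.png',(240,60,380,200),4)
"
```

```text
clock 11.9 tcp [609.6 -45.5 247.9] F [-0.7  0.1 -2.5] gap 29.9 q [-0.2   0.28  1.92  0.09  0.42 -1.72]
shift [-0.6 -0.5 18.1] rot [ 0.0001  0.0004 -0.0002]
```

View pics/s6.png

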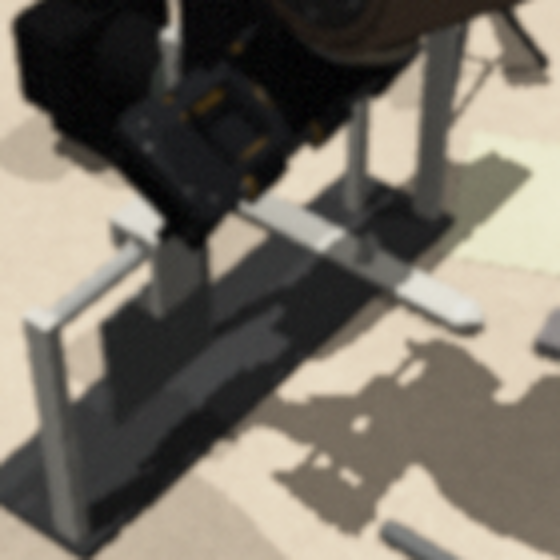

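The crop shows the hook bar (135,225) over the rail, which enters beneath it at (140,250), with no contact yet. The pointer cone is now visible, tip at about (365,232) and base at (370,260). Lowering gently to contact.

Emit:
{"op": "servo_tool", "data": {
  "motion": [
    {"translation": [0, 0, -1], "rot": [0, 0, 0], "grip": 15},
    {"translation": [0, 0, -2], "rot": [0, 0, 0], "grip": 15},
    {"translation": [0, 0, -3], "rot": [0, 0, 0], "grip": 15},
    {"translation": [0, 0, -3], "rot": [0, 0, 0], "grip": 15}
  ]
}}

```text
clock: 12.4
tool_pos: [0.6096, -0.0456, 0.2451]
ee_rot: [0.259, 0.06, 0.964, -0.016]
wrist_force: [0.6, -0.8, -2.5]
finger_gap: 0.0298
```

```bash
python3 -c "
from k import *
f=lambda u,v:(239.5+u/4,59.5+v/4)
im=S['img'].astype(int).sum(2)//3
print(im[112:128,322:342])
for z,p in((.044,(365,232)),(.044,(365,240)),(.016,(370,262)),(.016,(482,325)),(.012,(482,325))): print(z,p,loc(onz(S,*f(*p),z)))
D=pickle.load(open('d0.pkl','rb'));T0=D['top']
a=T0['img'].astype(int).sum(2)//3;print(a[162:182,408:428])
for z in(.012,.016,.03,.044):
  print(z,'dot',loc(onz(T0,417.3,170.3,z)),'tip',loc(onz(T0,414,203.7,z)),'mid165',loc(onz(T0,418,165,z)))
"
```

```text
clock 12.4 tcp [609.6 -45.6 245.1] F [ 0.6 -0.8 -2.5] gap 29.8 q [-0.2   0.29  1.92  0.09  0.41 -1.72]
shift [-0.6 -0.4 20.9] rot [ 0.0002  0.0008 -0.0001]
[[ 55  55  57  57  68  77  81  73  59  50  47  41  32  27  25  23  21  23
   21  24]
 [ 56  56  53  54  58  64  69  67  63  57  46  34  26  26  22  23  24  22
   21  21]
 [ 67  59  56  55  57  62  65  64  63  56  41  31  28  28  27  26  27  27
   28  27]
 [104  82  68  63  62  67  67  64  56  45  36  32  31  31  32  32  31  31
   32  30]
 [152 133 115  95  76  69  62  56  43  36  33  32  33  33  34  32  34  33
   31  30]
 [186 184 173 146 106  71  56  46  36  37  41  38  32  30  35  32  34  31
   32  30]
 [204 204 195 167 119  84  64  50  42  47  54  49  40  34  33  34  33  31
   30  33]
 [205 191 172 143 116  99  87  67  54  58  66  62  48  36  32  32  31  31
   33  34]
 [186 153 130 119 113 107 103  83  66  66  67  68  54  40  35  32  33  34
   31  33]
 [150 123 112 110 109 109 104  87  70  67  69  71  63  49  37  34  33  33
   33  35]
 [118 109 107 108 108 108 101  85  71  67  71  74  77  70  54  43  35  32
   33  32]
 [ 95  99
[... 1976 characters left out ...]

 [124 124 123  95 121 129 126 128 129 127 129 128 127  89  84  86  83  83
   82  82]
 [122 122 119  99 138 128 126 127 128 128 129 128 127  92  92  93  87  84
   85  87]
 [123 119 115  96 138 126 125 127 130 128 129 127 131 107 121 121 120 109
  110 108]
 [120 117  97  96 153 141 143 124 127 126 126 127 135 118 117 117 117 120
  123 121]]
0.012 dot [   4.1 -124.1   12. ] tip [-102.  -124.9   12. ] mid165 [  21.2 -124.5   12. ]
0.016 dot [   3.1 -123.3   16. ] tip [-102.7 -124.1   16. ] mid165 [  20.2 -123.8   16. ]
0.03 dot [  -0.3 -120.7   30. ] tip [-105.1 -121.5   30. ] mid165 [  16.6 -121.2   30. ]
0.044 dot [  -3.8 -118.1   44. ] tip [-107.5 -118.9   44. ] mid165 [  13.  -118.6   44. ]
```

Emit:
{"op": "servo_tool", "data": {
  "motion": [
    {"translation": [0, 0, -1], "rot": [0, 0, 0], "grip": 15},
    {"translation": [0, 0, -2], "rot": [0, 0, 0], "grip": 15},
    {"translation": [0, 0, -2], "rot": [0, 0, 0], "grip": 15}
  ]
}}

```text
clock: 12.8
tool_pos: [0.6096, -0.0455, 0.2431]
ee_rot: [0.259, 0.06, 0.964, -0.016]
wrist_force: [-0.3, -0.0, -2.6]
finger_gap: 0.03
```

Emit:
{"op": "servo_tool", "data": {
  "motion": [
    {"translation": [0, 0, -1], "rot": [0, 0, 0], "grip": 15},
    {"translation": [0, 0, -1], "rot": [0, 0, 0], "grip": 15}
  ]
}}

```text
clock: 13.0
tool_pos: [0.6098, -0.0456, 0.2425]
ee_rot: [0.259, 0.06, 0.964, -0.016]
wrist_force: [0.2, -0.5, -1.1]
finger_gap: 0.0292
```

Emit:
{"op": "servo_tool", "data": {
  "motion": [
    {"translation": [0, 0, -1], "rot": [0, 0, 0], "grip": 15},
    {"translation": [0, 0, -1], "rot": [0, 0, 0], "grip": 15}
  ]
}}

```text
clock: 13.2
tool_pos: [0.6101, -0.0456, 0.2423]
ee_rot: [0.26, 0.06, 0.964, -0.016]
wrist_force: [-4.5, 0.6, 4.9]
finger_gap: 0.03
```

Contact at TCP z of about 242.5. I'll raise 1.5 mm so the hook just rides the rail and slide half the way first.

Emit:
{"op": "servo_tool", "data": {
  "motion": [
    {"translation": [0, 0, 1.5], "rot": [0, 0, 0], "grip": 15},
    {"translation": [-1, -8, 2], "rot": [0, 0, 0], "grip": 15},
    {"translation": [-2.5, -20, 2], "rot": [0, 0, 0], "grip": 15},
    {"translation": [-4, -34, 2], "rot": [0, 0, 0], "grip": 15},
    {"translation": [-6, -48, 2], "rot": [0, 0, 0], "grip": 15},
    {"translation": [-8, -62, 2], "rot": [0, 0, 0], "grip": 15},
    {"translation": [-9.5, -76, 2], "rot": [0, 0, 0], "grip": 15},
    {"translation": [-11, -90, 2], "rot": [0, 0, 0], "grip": 15},
    {"translation": [-12.5, -100, 2], "rot": [0, 0, 0], "grip": 15},
    {"translation": [-12.5, -100, 2], "rot": [0, 0, 0], "grip": 15}
  ]
}}

```text
clock: 14.2
tool_pos: [0.5967, -0.1465, 0.2427]
ee_rot: [0.258, 0.06, 0.964, -0.016]
wrist_force: [-1.7, -1.9, -3.5]
finger_gap: 0.0297
```

Emit:
{"op": "servo_tool", "data": {
  "motion": [
    {"translation": [0, 0, 0], "rot": [0, 0, 0], "grip": 15}
  ]
}}

```text
clock: 14.3
tool_pos: [0.5968, -0.1455, 0.2427]
ee_rot: [0.258, 0.06, 0.964, -0.016]
wrist_force: [-1.6, -1.6, -3.6]
finger_gap: 0.0298
```

Emit:
{"op": "servo_tool", "data": {
  "motion": [
    {"translation": [-1, -8, 0], "rot": [0, 0, 0], "grip": 15},
    {"translation": [-2.5, -20, 0], "rot": [0, 0, 0], "grip": 15},
    {"translation": [-4, -34, 0], "rot": [0, 0, 0], "grip": 15},
    {"translation": [-6, -48, 0], "rot": [0, 0, 0], "grip": 15},
    {"translation": [-8, -62, 0], "rot": [0, 0, 0], "grip": 15},
    {"translation": [-9.5, -76, 0], "rot": [0, 0, 0], "grip": 15},
    {"translation": [-11, -90, 0], "rot": [0, 0, 0], "grip": 15},
    {"translation": [-13, -104, 0], "rot": [0, 0, 0], "grip": 15},
    {"translation": [-13, -104, 0], "rot": [0, 0, 0], "grip": 15}
  ]
}}

```text
clock: 15.2
tool_pos: [0.5835, -0.2507, 0.2427]
ee_rot: [0.258, 0.06, 0.964, -0.016]
wrist_force: [-7.3, -4.4, -3.6]
finger_gap: 0.0298
```

```bash
python3 -c "
from k import *
s=ctrl.state()['tool_pos'];print('tcp loc',loc(s))
save(S,'s7.png',(270,50,400,180),4.5)
"
```

```text
clock 15.2 tcp [ 583.5 -250.7  242.7] F [-7.3 -4.4 -3.6] gap 29.8 q [-0.61  0.33  1.86  0.48  0.53 -2.42]
shift [ 25.5 204.7  23.3] rot [ 0.0004 -0.0003 -0.0001]
tcp loc [ -31.9 -106.1  242.8]
```

View pics/s7.png

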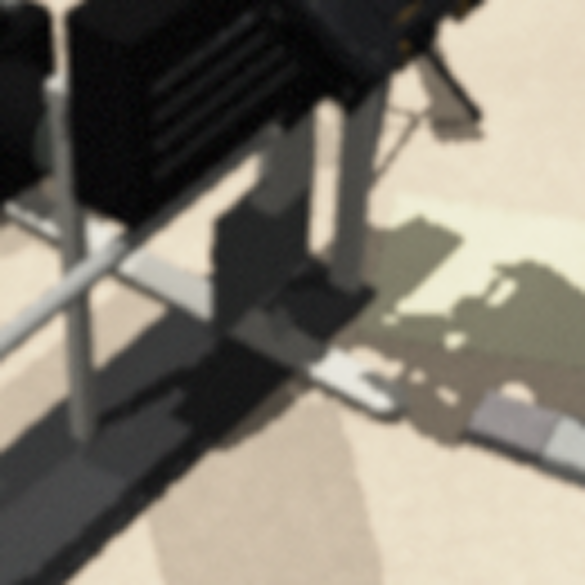

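The crop shows the carrier's plate under the light, its corners at (222,210), (222,330) and (308,262) or thereabouts. The cone is just in front of the plate, near (270,300). The wrist force shows a sideways rub on the hook's back wall, so I'll ease back in -x and finish the slide.

Emit:
{"op": "servo_tool", "data": {
  "motion": [
    {"translation": [-2, 0.2, 0], "rot": [0, 0, 0], "grip": 15},
    {"translation": [-4, 0.5, 0], "rot": [0, 0, 0], "grip": 15},
    {"translation": [-4, 0.5, 0], "rot": [0, 0, 0], "grip": 15}
  ]
}}

```text
clock: 15.6
tool_pos: [0.5803, -0.249, 0.2436]
ee_rot: [0.259, 0.06, 0.964, -0.016]
wrist_force: [-0.5, 0.4, -2.7]
finger_gap: 0.03
```

```bash
python3 -c "
from k import *
f=lambda u,v:(269.5+u/4.5,49.5+v/4.5)
for z,p in((.058,(223,333)),(.058,(308,262)),(.153,(217,212)),(.153,(305,190))): print(z,p,loc(onz(S,*f(*p),z)))
im=S['img'].astype(int).sum(2)//3
print(im[92:128:2,312:344])
"
```

```text
clock 15.6 tcp [ 580.3 -249.   243.6] F [-0.5  0.4 -2.7] gap 30.0 q [-0.61  0.33  1.86  0.48  0.53 -2.43]
shift [ 28.7 203.   22.4] rot [ 0.0006  0.0016 -0.0004]
0.058 (223, 333) [  6.7 -67.2  58. ]
0.058 (308, 262) [   4.2 -155.2   58. ]
0.153 (217, 212) [ 11.5 -65.3 153. ]
0.153 (305, 190) [ -17.5 -114.2  153. ]
[[ 55  62  75 101 135 170 201 215 217 219 217 213 193 155 112  85  74  72
   72  69  68  67  68  69  68  62  57  95 171 206 212 203]
 [ 79 118 164 199 214 217 218 218 217 212 192 147  95  69  67  73  72  73
   70  71  69  69  65  59  52  44  45  97 175 209 213 202]
 [170 199 212 216 219 219 217 208 183 142  96  62  44  43  49  57  65  67
   68  69  66  60  52  44  38  37  49 104 179 210 212 202]
 [216 216 217 217 216 202 164 115  75  54  44  39  39  35  35  38  42  45
   49  51  49  42  38  35  37  38  54 115 183 210 211 189]
 [216 216 218 217 211 168  95  50  40  39  38  36  37  37  38  37  37  38
   35  36  37  35  34  37  37  40  61 127 190 213 212 188]
 [219 218 218 217 209 157  82  45  40  38  38  36  35  36  38  36  36  36
   36  37  36  37  38  37  36  38  73 145 196
[... 910 characters left out ...]
5  34  33  34  33  32  34  33  35]
 [146 167 178 185 176 125  64  37  39  37  39  37  37  41  47  49  47  40
   40  48  48  44  38  34  35  36  33  34  34  34  35  35]
 [ 74  94 113 137 137  97  56  39  38  38  37  42  48  59  68  74  70  61
   57  58  59  55  48  38  33  33  34  35  36  33  35  34]
 [ 58  59  60  65  66  55  41  38  37  41  50  61  69  73  73  76  73  68
   64  59  60  61  60  52  43  37  36  34  35  35  34  32]
 [ 59  59  58  58  58  49  39  34  36  42  55  63  71  72  74  73  74  73
   67  63  65  69  72  74  71  66  55  44  37  37  36  48]
 [ 58  59  56  59  55  44  35  27  23  24  27  32  40  54  65  71  73  72
   73  73  71  76  73  77  76  76  74  73  67  66  74  97]]
```

```bash
cat > e.py <<'E'
from k import *
def onx(c,u,v,x):
    o_,d=ray(c,u,v);n=ex;t=(x/1000-(o_-o)@n)/(d@n);return loc(o_+d*t)
im=S['img'].astype(int).sum(2)//3
s=ctrl.state()['tool_pos'];print('tcp',loc(s))
for x in(0,3):
  for v in(106,114,118,121):
    row=im[v,308:330].astype(float);hi=np.median(row[:4]);lo=row[-6:].min();h=(hi+lo)/2
    i=np.where(row>h)[0][-1];u=308+i+(row[i]-h)/(row[i]-row[i+1]);print('edge',x,v,round(u,2),onx(S,u,v,x))
for x in(0,3):
  for p in((332,117),(332,116.5),(331.8,118)):print('apex',x,p,onx(S,*p,x))
E
python3 e.py
```

```text
clock 15.7 tcp [ 580.4 -249.   243.5] F [ 0.2 -0.1 -2.8] gap 29.7 q [-0.61  0.33  1.86  0.48  0.53 -2.43]
shift [ 28.6 203.   22.5] rot [ 0.0005  0.0015 -0.0004]
tcp [ -35.2 -104.9  243.4]
edge 0 106 316.67 [ -0.  -46.  139.6]
edge 0 114 317.2 [ -0.  -48.9 109.7]
edge 0 118 317.97 [ -0.  -52.7  92.6]Traceback (most recent call last):
  File "e.py", line 9, in <module>
    i=np.where(row>h)[0][-1];u=308+i+(row[i]-h)/(row[i]-row[i+1]);print('edge',x,v,round(u,2),onx(S,u,v,x))
                                                        ~~~^^^^^
IndexError: index 22 is out of bounds for axis 0 with size 22
```

```bash
python3 -c "
from k import *
for x in(-3,3):
  for y in(-50,-55,-60):
    print(x,y,[np.round(proj(S,W(x,y,z)),1) for z in(153,140,110,90,58)])
for y in(-155,-165): print(y,[np.round(proj(S,W(0,y,z)),1) for z in(110,90,58)])
im=S['img'].astype(int).sum(2)//3
print(im[100:126:2,310:324])
save(S,'s8.png',(300,85,360,135),12)
"
```

```text
clock 15.8 tcp [ 580.4 -249.   243.4] F [ 0.4  0.6 -2.1] gap 29.5 q [-0.61  0.33  1.86  0.48  0.53 -2.43]
shift [ 28.6 203.   22.6] rot [ 0.0004  0.0013 -0.0005]
-3 -50 [array([318.6, 101.7]), array([318.5, 105.6]), array([318.3, 114.2]), array([318.2, 119.7]), array([318.1, 128.2])]
-3 -55 [array([319.7, 100.8]), array([319.6, 104.6]), array([319.4, 113.2]), array([319.3, 118.7]), array([319.1, 127.3])]
-3 -60 [array([320.8,  99.8]), array([320.8, 103.6]), array([320.6, 112.2]), array([320.4, 117.8]), array([320.2, 126.3])]
3 -50 [array([316.8, 100.8]), array([316.7, 104.7]), array([316.6, 113.2]), array([316.5, 118.8]), array([316.4, 127.3])]
3 -55 [array([317.9,  99.9]), array([317.8, 103.7]), array([317.7, 112.3]), array([317.6, 117.8]), array([317.5, 126.4])]
3 -60 [array([319. ,  98.9]), array([319. , 102.7]), array([318.8, 111.3]), array([318.7, 116.9]), array([318.5, 125.4])]
-155 [array([340. ,  94.2]), array([339.6,  99.8]), array([339.1, 108.3])]
-165 [array([342. ,  92.4]), array([341.7,  98. ]), array([341.1, 106.6])]
[[215 215 217 217 218 218 211 163  91  47  40  38  37  36]
 [218 218 218 218 217 217 208 157  82  44  38  37  38  38]
 [219 221 221 221 220 217 197 137  72  41  39  38  38  36]
 [222 221 221 221 222 215 182 114  54  39  39  36  37  36]
 [219 220 220 220 220 213 174 106  54  39  37  37  38  36]
 [197 194 200 202 203 192 164 110  61  38  38  37  38  37]
 [192 192 192 190 187 170 130  82  47  38  35  38  38  36]
 [189 190 191 192 193 191 177 123  62  37  37  38  36  36]
 [176 182 187 189 190 190 178 126  63  36  38  39  37  36]
 [ 98 124 148 167 180 184 174 124  61  40  37  35  35  37]
 [ 59  64  74  95 115 137 138  98  53  37  36  37  37  38]
 [ 56  60  58  61  60  64  64  55  42  38  36  41  50  57]
 [ 60  58  59  59  57  57  54  48  38  36  37  42  53  66]]
```

View pics/s8.png

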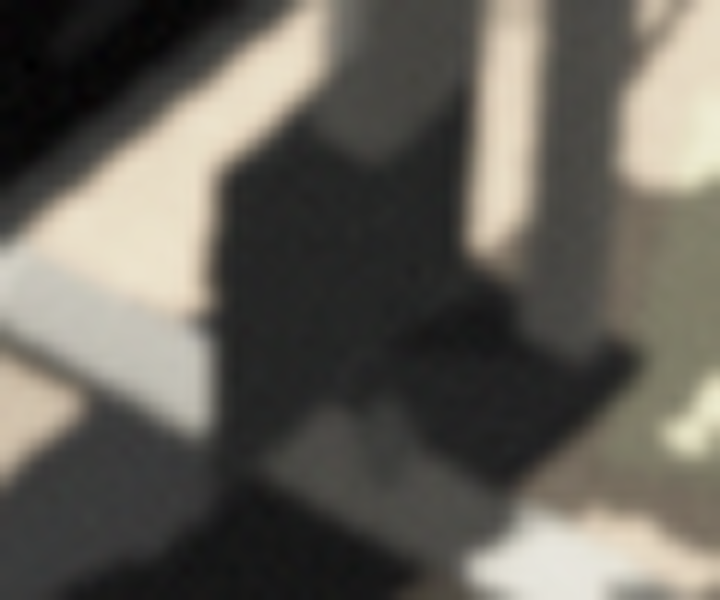

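The enlarged crop shows the plate with its left edge at about x 318.2 px and right edge at about 338.8 px. The cone's tip is at about 331.7 px, in front of the bar. That puts the mark 13–16 mm further to -y, so I'll move 14 mm.

Emit:
{"op": "servo_tool", "data": {
  "motion": [
    {"translation": [-0.6, -5, 0], "rot": [0, 0, 0], "grip": 15},
    {"translation": [-1.2, -10, 0], "rot": [0, 0, 0], "grip": 15},
    {"translation": [-1.7, -14, 0], "rot": [0, 0, 0], "grip": 15},
    {"translation": [-1.7, -14, -0.5], "rot": [0, 0, 0], "grip": 15},
    {"translation": [-1.7, -14, -0.8], "rot": [0, 0, 0], "grip": 15},
    {"translation": [-1.7, -14, -0.8], "rot": [0, 0, 0], "grip": 15}
  ]
}}

```text
clock: 16.5
tool_pos: [0.5785, -0.2632, 0.2426]
ee_rot: [0.259, 0.06, 0.964, -0.016]
wrist_force: [0.0, -0.5, -1.7]
finger_gap: 0.0295
```

```bash
python3 -c "
from k import *
print('tcp',loc(ctrl.state()['tool_pos']))
im=S['img'].astype(int).sum(2)//3
print(im[94:104:3,334:350]);print(im[100:124:3,314:326]);print(im[110:126,324:340])
T0=pickle.load(open('d0.pkl','rb'))['top']
"
```

```text
clock 16.5 tcp [ 578.5 -263.2  242.6] F [ 0.  -0.5 -1.7] gap 29.5 q [-0.64  0.33  1.85  0.5   0.54 -2.46]
shift [ 30.5 217.2  23.4] rot [0.0004 0.0012 0.    ]
tcp [ -35.3 -119.1  242.6]
[[ 66  64  53  46  39  37  38  53 111 162 146  97  74  73  72  73]
 [ 37  38  37  38  37  37  38  66 130 164 136  87  69  72  71  74]
 [ 38  38  38  36  38  36  39  83 156 172 131  84  70  72  72  75]
 [ 37  36  36  36  37  38  44  81 132 132 100  74  71  70  71  74]]
[[218 219 218 220 221 213 172 101  51  40  37  37]
 [218 218 218 217 212 186 120  59  39  37  37  38]
 [222 221 219 219 215 192 135  68  39  37  37  35]
 [218 216 209 186 145  98  63  40  36  36  35  39]
 [186 170 135 103  78  62  51  42  40  39  37  37]
 [191 191 192 193 189 177 129  70  40  39  37  37]
 [179 186 187 189 188 178 127  62  38  38  37  41]
 [ 73  91 110 140 161 163 120  60  41  46  60  70]]
[[39 35 35 36 36 38 36 36 38 36 38 38 36 33 31 31]
 [36 35 35 37 36 38 37 39 37 33 34 34 30 26 24 22]
 [37 37 37 37 36 35 36 35 37 33 29 25 25 24 23 24]
 [36 38 37 40 36 37 38 37 33 31 25 27 26 25 25 25]
 [36 37 38 39 35 38 35 36 31 30 28 29 29 31 28 30]
 [37 37 36 38 36 37 33 33 31 33 32 32 34 33 32 32]
 [38 36 36 37 36 33 30 29 30 30 29 30 33 33 34 33]
 [37 37 37 37 35 29 29 31 33 27 27 27 29 35 34 33]
 [37 41 45 48 43 35 33 42 45 38 29 27 31 33 33 32]
 [40 50 58 63 58 51 46 53 54 48 36 25 27 28 28 31]
 [48 61 68 72 71 62 56 58 61 53 42 29 24 24 24 27]
 [60 70 73 74 73 66 60 62 59 57 48 36 26 23 23 24]
 [66 72 76 75 75 69 63 62 61 60 58 49 40 29 25 23]
 [73 73 75 74 74 71 65 62 62 63 67 63 58 47 34 27]
 [70 73 73 75 74 72 70 64 62 67 73 73 71 64 55 43]
 [60 65 72 73 75 73 69 68 68 74 76 74 76 73 68 61]]
```

Emit:
{"op": "servo_tool", "data": {
  "motion": [
    {"translation": [0, 0, -0.7], "rot": [0, 0, 0], "grip": 15},
    {"translation": [0, 0, -0.7], "rot": [0, 0, 0], "grip": 34},
    {"translation": [0, 0, -0.7], "rot": [0, 0, 0], "grip": 40},
    {"translation": [0, 0, -0.7], "rot": [0, 0, 0], "grip": 50},
    {"translation": [0, 0, -0.7], "rot": [0, 0, 0], "grip": 60},
    {"translation": [0, 0, -0.7], "rot": [0, 0, 0], "grip": 60},
    {"translation": [0, 0, -0.7], "rot": [0, 0, 0], "grip": 60}
  ]
}}

```text
clock: 17.3
tool_pos: [0.5785, -0.263, 0.2417]
ee_rot: [0.259, 0.06, 0.964, -0.016]
wrist_force: [-0.1, 0.3, 0.2]
finger_gap: 0.0591
```

Emit:
{"op": "servo_tool", "data": {
  "motion": [
    {"translation": [-7, 1, 12], "rot": [0, 0, 0], "grip": 60},
    {"translation": [-15, 2, 26], "rot": [0, 0, 0], "grip": 60},
    {"translation": [-25, 3, 43], "rot": [0, 0, 0], "grip": 60},
    {"translation": [-40, 5, 69], "rot": [0, 0, 0], "grip": 60},
    {"translation": [-60, 7, 104], "rot": [0, 0, 0], "grip": 60},
    {"translation": [-85, 20, 140], "rot": [0, 0, 0], "grip": 60},
    {"translation": [-120, 40, 150], "rot": [0, 0, 0], "grip": 60},
    {"translation": [-150, 60, 150], "rot": [0, 0, 0], "grip": 60},
    {"translation": [-150, 90, 150], "rot": [0, 0, 0], "grip": 60},
    {"translation": [-150, 100, 150], "rot": [0, 0, 0], "grip": 60}
  ]
}}

```text
clock: 18.3
tool_pos: [0.427, -0.1614, 0.3935]
ee_rot: [0.26, 0.06, 0.964, -0.017]
wrist_force: [0.5, -0.3, 0.2]
finger_gap: 0.0598
```

```bash
python3 -c "
from k import *
for y in(-100,-120,-140):print(y,'top handle end',np.round(proj(T,W(-58,y,276)),1),'bar',np.round(proj(T,W(-60,y,16)),1))
im=T['img'].astype(int).sum(2)//3
for v in range(154,182,2): print(v,im[v,394:432])
i2=S['img'].astype(int).sum(2)//3
print(i2[40:124:4,312:346])
"
```

```text
clock 18.3 tcp [ 427.  -161.4  393.5] F [ 0.5 -0.3  0.2] gap 59.8 q [-0.66 -0.11  1.95  0.34  0.87 -2.28]
shift [ 182.   115.4 -127.5] rot [0.0022 0.0033 0.0004]
-100 top handle end [427.1 170.5] bar [407.7 189.1]
-120 top handle end [435.  171.5] bar [414.1 190. ]
-140 top handle end [442.8 172.6] bar [420.6 190.8]
154 [40 43 46 48 56 57 58 61 61 63 61 59 61 59 58 60 62 61 67 68 68 71 71 73
 70 71 70 69 70 71 75 73 75 77 75 76 78 79]
156 [49 52 76 64 69 62 58 58 56 56 56 56 54 56 57 59 61 62 64 69 71 71 73 73
 72 72 70 71 70 72 71 74 72 77 77 77 78 79]
158 [59 54 53 52 54 54 56 61 80 81 81 82 82 76 69 97 88 81 80 79 70 70 67 69
 68 69 70 69 70 68 68 72 73 74 77 79 75 79]
160 [ 57  60  55  56  57  58  59  59  60  59  62  61  69  70  72  73  73  74
  75  75  75  75  74  74  74  93 100  99  97 119 139 100  86  86  88  80
  75  75]
162 [ 59  60  63  58  60  59  61  62  62  63  68  70  71  72  73  73  75  71
  73  74  75  75  76  76  79  96  94  88  91 105  82  68  72  73  72  73
  71  71]
164 [63 63 63 64 60 59 61 63 63 68 72 72 70 71 72 73 72 74 74 76 75 76 76 77
 80 89 90 90 90 91 90 
[... 3524 characters left out ...]
 198 197 196 193 193 180 127  56  34  34  34  31  32  31  32  31  29
   32  32  31  32  33  35  36  35  37  45  81 120 119  95  70  60]
 [196 195 197 196 193 186 161 112  60  37  34  34  32  30  33  31  29  32
   31  32  31  33  34  34  37  38  35  33  39  48  58  62  60  57]
 [166 167 162 147 115  86  65  46  36  34  34  34  31  32  32  29  31  32
   37  39  37  31  24  21  23  20  18  20  20  18  27  43  52  52]
 [161 164 164 164 166 166 156 108  55  35  32  32  29  31  32  35  41  38
   33  26  26  26  26  27  28  29  29  30  28  30  27  26  26  27]
 [ 63  79  97 119 133 148 138  94  49  33  38  47  54  60  66  63  59  53
   51  54  60  60  48  35  29  29  28  28  29  29  30  29  28  30]]
```

```bash
python3 -c "
from k import *
T0=pickle.load(open('d0.pkl','rb'))['top']
im=T['img'].astype(int).sum(2)//3;i0=T0['img'].astype(int).sum(2)//3
np.set_printoptions(linewidth=250)
print(im[146:186:2,416:458]);print('diff');print((im-i0)[146:186:4,416:458])
for y in(-105,-120,-135):
  for x,z in((-60,276),(-18,205),(0,153)):print(y,x,z,np.round(proj(T,W(x,y,z)),1))
"
```

```text
clock 18.4 tcp [ 428.2 -162.1  393. ] F [-0.2 -0.5 -0.1] gap 60.2 q [-0.66 -0.11  1.95  0.35  0.87 -2.28]
shift [ 180.8  116.1 -127. ] rot [ 0.0019  0.0026 -0.0018]
[[ 55  57  59  60  62  63  66  65  67  68  68  70  71  71  73  73  73  74  75  75  74  77  77  76  77  76  78  76  77  75  76  76  76  77  73  75  74  74  73  72  73  73]
 [ 59  58  60  60  62  64  63  66  64  67  66  68  68  70  69  69  70  69  72  73  74  73  74  74  74  75  76  77  76  77  75  75  74  75  75  74  74  73  71  71  72  70]
 [ 70  69  68  71  71  70  69  68  69  68  69  68  68  69  69  70  70  70  71  70  71  72  72  72  72  72  73  72  71  72  70  71  70  70  71  69  70  69  70  70  69  68]
 [ 72  73  67  69  67  68  70  68  75  73  82  87  86  74  78  78  79  77  77  76  76  73  73  74  72  72  72  71  71  72  70  70  67  69  68  68  67  67  66  64  64  62]
 [ 72  74  71  72  70  68  68  71  74  73  75  76  76  77  79  80  76  77  75  75  75  73  74  77  77  82  88  87  86  77  77  75  75  74  73  70  72  65  66  66  63  62]
 [ 73  75  71  71  70  70  71  73  73  73  74  75  77  77  77  80  78  75  78  7
[... 3738 characters left out ...]
 -5  -6  -6  -7  -6  -5  -7  -7 -10  -6  -5 -12 -19  -4  -5  -4  -4  -1  -4  -3  -5  -3  -5  -4  -4  -4  -3  -4  -4  -3]
 [ -6  -5  -5  -6  -6  -7  -8  -9  -5  -7  -6  -6  -7  -5  -6  -6  -5  -7  -6  -4  -4  -6  -5  -3  -4  -3  -6  -2  -4  -5  -6  -3  -4  -5  -5  -3  -4  -5  -2  -3  -3  -3]
 [ -7  -7  -6  -6  -9  -7  -7  -5  -6  -5  -5  -6  -6  -7  -5  -5  -6  -5  -5  -5  -4  -6  -6  -4  -5  -6  -4  -4  -4  -3  -5  -5  -4  -4  -3  -4  -4  -4  -4  -6  -5  -3]]
-105 -60 276 [429.  171.5]
-105 -18 205 [424.4 162. ]
-105 0 153 [420.9 160.1]
-120 -60 276 [434.9 172.3]
-120 -18 205 [429.9 162.7]
-120 0 153 [426.2 160.8]
-135 -60 276 [440.8 173.1]
-135 -18 205 [435.5 163.5]
-135 0 153 [431.5 161.5]
```

The carrier hangs. The TCP, the handle edge in the top view and the plate edges in the side view put its middle at rail y -117.5 to -118.5. The cone (both views) and the bar line put the mark at about -123. So I'll regrip and shift it a further 5 mm.

Emit:
{"op": "servo_tool", "data": {
  "motion": [
    {"translation": [0, -25, 0], "rot": [0, 0, 0], "grip": 60},
    {"translation": [20, -55, 0], "rot": [0, 0, 0], "grip": 60},
    {"translation": [50, -75, 0], "rot": [0, 0, 0], "grip": 60},
    {"translation": [75, -90, -20], "rot": [0, 0, 0], "grip": 60},
    {"translation": [90, -93, -46], "rot": [0, 0, 0], "grip": 60},
    {"translation": [103, -94, -69], "rot": [0, 0, 0], "grip": 60},
    {"translation": [115, -95, -90], "rot": [0, 0, 0], "grip": 60},
    {"translation": [127, -97, -110], "rot": [0, 0, 0], "grip": 60},
    {"translation": [139, -98, -131], "rot": [0, 0, 0], "grip": 60},
    {"translation": [150, -100, -150], "rot": [0, 0, 0], "grip": 60}
  ]
}}

```text
clock: 19.5
tool_pos: [0.5791, -0.2641, 0.2398]
ee_rot: [0.258, 0.06, 0.964, -0.016]
wrist_force: [-0.2, -0.6, -0.2]
finger_gap: 0.0597
```

Emit:
{"op": "servo_tool", "data": {
  "motion": [
    {"translation": [0, 0, 0], "rot": [0, 0, 0], "grip": 40},
    {"translation": [0, 0, 0], "rot": [0, 0, 0], "grip": 33},
    {"translation": [0, 0, 0], "rot": [0, 0, 0], "grip": 15},
    {"translation": [0, 0, 0], "rot": [0, 0, 0], "grip": 15},
    {"translation": [0, 0, 0], "rot": [0, 0, 0], "grip": 15},
    {"translation": [0, 0, 0], "rot": [0, 0, 0], "grip": 15},
    {"translation": [0, 0, 0], "rot": [0, 0, 0], "grip": 15},
    {"translation": [0, 0, 0], "rot": [0, 0, 0], "grip": 15},
    {"translation": [0, 0, 0], "rot": [0, 0, 0], "grip": 15}
  ]
}}

```text
clock: 20.4
tool_pos: [0.5785, -0.2632, 0.2428]
ee_rot: [0.259, 0.06, 0.964, -0.017]
wrist_force: [-5.1, 1.2, 5.6]
finger_gap: 0.03
```

Emit:
{"op": "servo_tool", "data": {
  "motion": [
    {"translation": [0, 0, 0.8], "rot": [0, 0, 0], "grip": 15},
    {"translation": [-0.3, -2.5, 0.8], "rot": [0, 0, 0], "grip": 15},
    {"translation": [-0.6, -5, 0.8], "rot": [0, 0, 0], "grip": 15},
    {"translation": [-0.6, -5, 0.6], "rot": [0, 0, 0], "grip": 15},
    {"translation": [-0.6, -5, 0.6], "rot": [0, 0, 0], "grip": 15},
    {"translation": [-0.6, -5, 0.6], "rot": [0, 0, 0], "grip": 15}
  ]
}}

```text
clock: 21.0
tool_pos: [0.578, -0.2681, 0.2428]
ee_rot: [0.259, 0.06, 0.964, -0.016]
wrist_force: [-1.6, 2.6, 5.4]
finger_gap: 0.0298
```

Emit:
{"op": "servo_tool", "data": {
  "motion": [
    {"translation": [0, 0, 0.8], "rot": [0, 0, 0], "grip": 15},
    {"translation": [0, 0, 0.8], "rot": [0, 0, 0], "grip": 15}
  ]
}}

```text
clock: 21.2
tool_pos: [0.5778, -0.2682, 0.2429]
ee_rot: [0.259, 0.06, 0.964, -0.016]
wrist_force: [-0.8, 0.9, 1.2]
finger_gap: 0.0298
```

Emit:
{"op": "servo_tool", "data": {
  "motion": [
    {"translation": [0, 0, 0], "rot": [0, 0, 0], "grip": 33},
    {"translation": [0, 0, 0], "rot": [0, 0, 0], "grip": 38},
    {"translation": [0, 0, 0], "rot": [0, 0, 0], "grip": 48},
    {"translation": [0, 0, 0], "rot": [0, 0, 0], "grip": 60},
    {"translation": [0, 0, 0], "rot": [0, 0, 0], "grip": 60},
    {"translation": [0, 0, 0], "rot": [0, 0, 0], "grip": 60}
  ]
}}

```text
clock: 21.8
tool_pos: [0.5779, -0.2681, 0.2432]
ee_rot: [0.259, 0.06, 0.964, -0.016]
wrist_force: [0.7, -0.5, -0.2]
finger_gap: 0.0595
```

Emit:
{"op": "servo_tool", "data": {
  "motion": [
    {"translation": [-7, 1, 12], "rot": [0, 0, 0], "grip": 60},
    {"translation": [-15, 2, 26], "rot": [0, 0, 0], "grip": 60},
    {"translation": [-25, 3, 43], "rot": [0, 0, 0], "grip": 60},
    {"translation": [-40, 5, 69], "rot": [0, 0, 0], "grip": 60},
    {"translation": [-60, 7, 104], "rot": [0, 0, 0], "grip": 60},
    {"translation": [-85, 20, 140], "rot": [0, 0, 0], "grip": 60},
    {"translation": [-120, 40, 150], "rot": [0, 0, 0], "grip": 60},
    {"translation": [-150, 60, 150], "rot": [0, 0, 0], "grip": 60},
    {"translation": [-150, 90, 150], "rot": [0, 0, 0], "grip": 60},
    {"translation": [-150, 100, 150], "rot": [0, 0, 0], "grip": 60}
  ]
}}

```text
clock: 22.8
tool_pos: [0.4264, -0.1664, 0.3949]
ee_rot: [0.26, 0.06, 0.964, -0.017]
wrist_force: [-0.4, 0.3, -0.2]
finger_gap: 0.0598
```

```bash
python3 -c "
from k import *
T0=pickle.load(open('d0.pkl','rb'))['top']
im=T['img'].astype(int).sum(2)//3;i0=T0['img'].astype(int).sum(2)//3
np.set_printoptions(linewidth=250)
print((im-i0)[158:176:2,420:450])
i2=S['img'].astype(int).sum(2)//3
print(i2[92:124:4,314:346])
S2=snap('side')['img'].astype(int);d=abs(S2-S['img'].astype(int)).sum(2)[60:130,300:360];print('motion',d.max(),d.mean())
"
```

```text
clock 22.8 tcp [ 426.4 -166.4  394.9] F [-0.4  0.3 -0.2] gap 59.8 q [-0.68 -0.11  1.95  0.35  0.87 -2.29]
shift [ 182.6  120.4 -128.9] rot [0.0022 0.0032 0.0004]
[[ -17   -7   -4   -3   -5   -6   -4   -4   -4   -5   -5   -5   -4   -4   -3   -6   -5   -4   -2   -5   -4   -4   -3   -5   -3   -4   -4   -6   -4   -1]
 [-135 -119 -113   -4  -12   27   20   -4    4   -4   -7   -4   -3    2   -1   -2   -6   -5   -3   -7   -6   -5   -4   -3   -4   -5   -5   -4   -3   -3]
 [ -37  -22  -31   -2    6   32  -15  -32  -28  -29  -30  -30  -25  -24  -24  -10  -13   -5   44   41   12    7    7    1   -4   -1   -3   -4   -5   -4]
 [ -38  -36  -20   10    7    8    6  -11  -12   -9  -10  -12   -9   -4   -5   -8  -21  -21  -20    7  -20   -2   -3   -2   -2   -4   -6   -3   -2   -4]
 [ -38  -34  -19    6    6    7    6    9  -13  -14  -13  -11  -11   -9   -6   -9   -8   -9   -7   -8   -3   -4   -4   -5   -3   -5   -4   -3   -5   -4]
 [  -2   -4   -3   -6   -7   -5   -6   -6   -9  -14  -11  -10  -13  -12  -13   -7   -7   -8   -7   -9   -9   -4   -3   -6   -3   -4   -6   -6   -2   -5]
 [  -7   -6   -5   -
[... 816 characters left out ...]
145 154 114  72]
 [198 197 195 195 196 184 138  71  37  34  35  34  35  30  31  30  29  31  30  32  33  35  35  37  35  40  58  80  93  89  72  60]
 [198 199 195 187 166 128  84  48  36  35  33  35  30  32  31  29  31  32  31  32  33  36  34  38  34  34  38  49  60  63  61  59]
 [164 147 116  86  67  53  45  38  36  35  32  31  30  31  33  33  35  39  40  35  27  24  21  19  18  18  18  19  28  39  52  56]
 [164 167 167 167 168 159 113  57  36  31  29  33  32  34  36  35  28  25  23  20  22  27  28  27  30  29  29  26  28  27  28  27]
 [ 98 119 134 150 159 152 109  57  38  42  53  58  63  62  58  54  52  55  63  62  50  35  29  27  26  27  29  29  29  28  30  27]]
motion 23 4.107142857142857
```

```bash
python3 -c "
from k import *
print(ctrl.finish_job())"
```

```text
clock 22.95 tcp [ 428.  -167.8  394.1] F [-0.3 -0.1 -0.5] gap 59.8 q [-0.68 -0.11  1.95  0.35  0.87 -2.29]
shift [ 181.   121.8 -128.1] rot [ 0.0015  0.002  -0.0016]
the job is handed in; nothing more can be done
None
```

I took the carrier out of the rack and hooked it over the open end of the rail, knife side towards the camera. I then slid it under the light to the pointer, released it and backed the arm off. The job was handed in at about 23 s. I had to turn the gripper half a turn before the first grasp because joint 6 reached its range limit. After the first release I regripped the carrier to shift it a further 5 mm.

**Last checks**
- **Centring:** the carrier's middle is at rail y of about -123 to -125 mm, from the tool position and the handle edge in the top view. The pointer is at about -123 mm in both views. I expect it is centred to about 2 mm.
- **Hanging:** two side pictures taken one after the other differed only by what looks like image noise, so it hangs still. The gripper is clear of it and the wrist force is about zero.
- **Contact:** the highest wrist force I saw was about 9 N, a light rub of the hook on the rail.

**Where checks disagreed or were not made**
- One side-view estimate before the first release put the carrier 0–2 mm past the mark. The other measurements put it about 5 mm short, and I followed those.
- The hanging plate may lean by about 2 degrees.
- I did not take a final measurement of the bystanders. I saw no sign that the arm touched any of them.

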